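# Put the spanner away, shut the drawer to its catch and pin it

## Robot

A 7-joint arm with a two-finger parallel gripper is mounted at the origin on a cart in front of the work surface, level with it; the furniture and walls round the work are solid. World frame = base frame: x ahead of the robot, y to its left, z up, the work surface at z = 0. Lengths are in m, angles in rad, forces in N, time in s.
With the tool pointing down it reaches from about 0.4 to 0.875 m from the base axis. Payload 19.3 kg.
Tool frame: the origin (TCP) lies midway between the tips of the shut fingers; the grasp point (between the pads) lies 19 mm behind it; z points along the fingers, y is the line along which they close (so a half turn about z gives the same grasp; the last joint's range is limited). The gripper opens to 85 mm and grips with 20 to 120 N. Pads are 22 mm wide; open, the fingers measure 114 mm over their backs; the gripper's body (76 mm by 85 mm) begins 54 mm behind the grasp point. The pads swing forward as they close: fully open they stand 13 mm farther back than shut.
Start: joints at [1.236, 0.521, -0.036, 1.599, 0.021, 1.021, -0.113], TCP at [0.164, -0.603, 0.231] pointing down, gripper open.
Joint ranges: [-2.91, 2.91], [-0.3, 2.13], [-1.5, 1.42], [0.17, 2.43], [-1.26, 4.41], [0.16, 1.93], [-2.52, 2.52]. Speed limits (rad/s): [1.89, 1.89, 2.39, 2.39, 3.01, 3.01, 3.01].

## Interface

Orientations are given as [roll, pitch, yaw] about the fixed x, y, z axes, in that order (R = Rz(yaw) Ry(pitch) Rx(roll)).
In Python, from workcell import telemetry, grab_frame, calibration, bot, outline_of, landmark_of gives the robot as it stands. The module is installed in compiled form; this text tells all that it offers.
- The arm moves only by the shell command python3 -m inch 'ROWS' [FORCE]. ROWS is JSON, a list of rows, each a list of 7 numbers: the shift along the tool's x, y, z in m, then the turn, a rotation vector about the tool's x, y, z in rad, then the closure, from 0 (fully open) to 1 (shut). A call has 1 to 5 rows; each row shifts and turns the commanded pose from where the row before left it, along the tool's axes as they then stand; what a row does not reach is not made up. A row lasts 1/10 s, in which the tool goes at most 50 mm and 8.59 degrees, less where a joint would pass 70% of its speed; a pose out of reach is approached as far as the arm can. A call is refused whole if a number of a shift passes 0.05 or a number of a turn 0.15, either way. A call with a gripper value outside its range is refused whole. The fingers move at their own pace and stop on an object; FORCE is the grip in N (left out, the last holds). Time passes only in rows, so rows that do not move let the fingers close. It gives the time, the measured TCP pose, the force, the opening and the grip force at its end, in the units of the state.
- telemetry.observe(): the state, without advancing time (a new reading comes with each control period).
- grab_frame(name): name is "scene" or "top" or "wrist"; returns the picture (480x640x3 uint8, red, green, blue); there is no depth.
- calibration(name): a dict with "fovy" (degrees; the focal length in pixels is half the picture's height over the tangent of half this angle, whatever the lens; pixels are square), "cx", "cy" (the principal point, pixels), "pose" (4x4, takes a point from camera to world coordinates). Camera axes: x right, y down, z forward; pixel columns grow to the right and rows downward; lengths in m; the calibration is good to about 2 mm. A picture is of the moment at which its call begins: read the wrist's pose just before it. calibration takes no time and is no camera call; for the wrist camera it gives the pose at the moment of the call.
- bot.job_done(): hands the job in; it is judged then, once.
Trained networks look in the newest picture that a camera, given by its name, has taken for a name from the list of things; names that differ only in an ending like _2 or _b are one class to them, and where a whole thing is asked for, a point or a joint stands for the part that bears it (a point fixed in the world has none). Each returns a list of dicts, best first, with "score" (0 to 1); they miss things now and then, are a little off and sometimes report something else, mostly with a low value. They report only what shows in the picture. A call takes as long as a camera call. They do not tell look-alikes from the thing itself.
- outline_of(label, camera): "region" (480x640 bool, what is visible of it) and "rect" ([left, top, right, bottom] in pixels, round what is visible of it).
- landmark_of(label, camera): "xy" ([column, row] in pixels: a listed point, or the origin of a listed thing).
The state is a dict: "clock": time; "qpos": joint angles; "qd": joint speeds; "joint_efforts": joint torques, N m; "position": TCP position; "tool_rot": TCP orientation; "force": force on the tool from outside, world axes, zero at the start; "moment": the same for the moment, N m; "grip_width": finger opening in m; "finger_force": force on a finger pad.
Only numpy, scipy, OpenCV 4.12 (cv2) and the standard library are available. Lean on these libraries where they do the work, as an engineer would, in place of code of your own. Each camera call takes 0.05 s, during which the arm holds its last target. There are 200 camera calls.

## Task

Lay the long spanner flat in the open drawer of the grey steel drawer unit, then push the drawer fully home until its catch snaps in. Then lock it: take the black-knobbed pin from its tube on top of the unit and drop it through both steel eyes until its collar sits on the upper one. Leave the other things on the bench where they are.

Things in the scene. Friction and masses are not known exactly. Their poses are not given: they have to be found in the camera images.
- tool_drawer_unit: Low grey steel unit with one drawer, fixed to the bench: 200 deep (its x) x 270 wide (its y) x 85 mm high. Origin: centre of its underside; its -x looks to the robot, z up, yaw within 0.15 rad of 0. Carcass front plane at x = -100 mm; with the drawer home the outer face of its front panel is at x = -112 mm. A roll of tape (25 mm high) lies on its rear.
- parking_mouth (a point): On the unit's top: centre of the mouth of the steel tube that parks the pin (25 mm diameter, bore 12 mm, 38 mm tall), 60 mm in front of the unit's centre and 108 mm to its right (-y), 123 mm above the bench.
- drawer (a joint): How far the drawer is open, m: 0 = home, grows towards the robot (unit's -x; travel 0.16). Starts 0.11 to 0.14 open. About 2 N of friction. A sprung roller catch on its left side resists from about 15 to 6 mm open (some 10 N in all are needed), then snaps the drawer in over the last 5 mm against a rigid stop and holds it there.
- drawer_front (a point): On the drawer: middle of the top edge of its front panel's outer face, 79 mm above the bench (axes as the unit's). The panel is 266 wide (y), 64 high, 11 mm thick. A bar handle 90 mm long stands 35 mm out of it at y = 0, 35 mm below this point; the drawer's eye bracket sticks 36 mm out of it at y = -80 mm.
- push_spot (a point): On the drawer: a plain spot on the outer face of its front panel, 95 mm left (+y) of the middle, 60 mm above the bench, axes as the unit's; the face is free to push on for 30 mm either side.
- drawer_floor (a point): On the drawer: point on its inner floor, 26 mm above the bench, in the free part of its front compartment (axes as the unit's). Inside width y = +-113 mm; x from -33 mm (front panel) to +64 mm (divider); a small spanner lies fixed along the rear from x = +35 mm. Side walls rise 34 mm above the floor, front panel 53 mm; 55 mm headroom under the roof.
- drawer_eye (a point): On the drawer: centre of the 14 mm hole in the drawer's horizontal steel eye plate (36 x 32 x 4 mm), at the plate's upper face, 72 mm above the bench.
- top_eye (a point): On the unit: centre of the 14 mm hole in the fixed horizontal steel eye plate (4 mm thick, projects forward from the unit's top), at its upper face, 89 mm above the bench. With the drawer home the drawer's eye is straight below it, 17 mm lower.
- lock_pin: Loose locking pin, upright in the parking tube, collar on the mouth: steel shank 10 mm diameter, 36 mm long, tapered tip; collar 24 mm diameter, 4 mm thick; above it a black round knob 22 mm diameter, 34 mm tall. Origin: centre of the collar's underside, z up along the pin (knob z = 4 to 38 mm, shank z = 0 to -36 mm). 70 g.
- pin_tip (a point): On the pin: the tip of its shank, 36 mm below the collar's underside.
- spanner: The long steel combination spanner, 194 x 32 x 8 mm, lying flat on the bench left of the unit. Origin: centre of its underside; its length lies along its y, z up. The shank is 10 mm wide and lies 1 to 6 mm above the underside; grasp it at the middle. About 0.13 kg.
- tape_measure: Bystander, to be left where it is: a yellow tape measure, 64 x 88 x 32 mm; origin: centre of its underside.
- sanding_block: Bystander, to be left where it is: a brown sanding block, 66 x 112 x 29 mm; origin: centre of its underside.
- bolt: Bystander, to be left where it is: a steel bolt with nut lying down, 24 x 84 x 27 mm; origin: centre of its underside.
- pliers: Bystander, to be left where it is: blue-handled pliers lying flat, 52 x 186 x 11 mm; origin: centre of its underside.
- offcut: Bystander, to be left where it is: a flat wooden offcut, 70 x 95 x 18 mm; origin: centre of its underside.
Things that resemble listed ones, but are neither listed nor needed, are in the scene too. There is more than one size of the spanner; the one meant has the size given above.

How it is judged:
On the way, in this order (a step that is already met when the one before it is completed fails the run):
1. the long spanner lies in the drawer, let go (x of spanner in the frame of drawer_floor between -0.045 and 0.14 m and y of spanner in the frame of drawer_floor between -0.06 and 0.06 m and z of spanner in the frame of drawer_floor between -0.005 and 0.02 m and angle between the z axis of spanner and the z axis of drawer_floor, either way round below 0.25 rad and linear speed of spanner below 0.03 m/s and contact force between the fingers and spanner below 0.1 N), for 0.2 s.
2. the drawer is fully home, with the spanner in it (x of spanner in the frame of drawer_floor between -0.045 and 0.14 m and y of spanner in the frame of drawer_floor between -0.06 and 0.06 m and z of spanner in the frame of drawer_floor between -0.005 and 0.02 m and angle between the z axis of spanner and the z axis of drawer_floor, either way round below 0.25 rad and value of joint drawer below 0.003 m), for 0.3 s.
3. the pin is through both eyes, its collar on the upper one (distance between lock_pin and top_eye below 0.006 m and z of pin_tip in the frame of drawer_eye below -0.01 m and horizontal distance between pin_tip and drawer_eye below 0.007 m and angle between lock_pin's own z axis and vertical below 0.15 rad and value of joint drawer below 0.003 m), for 0.2 s.
At the end, for the whole second after the job is handed in: The spanner lies flat on the drawer's floor, the drawer is under 3 mm open, the pin stands upright (0.15 rad) through both eyes, its collar's centre within 6 mm of the upper eye's, its tip 10 mm or more below the drawer's eye, within 7 mm of its axis; both at rest and let go (all of step 1 and all of step 3 and linear speed of lock_pin below 0.03 m/s and contact force between the fingers and lock_pin below 0.1 N); the robot touches nothing.
It fails at once if a bystander is moved by more than 30 mm (distance of any of tape_measure, sanding_block, bolt, pliers, offcut from where it was at the start of the episode above 0.03 m).
It also fails if it takes over 66 s, if anything falls off the work surface, if the arm or the gripper's body presses on something with over 40 N, if the wrist force passes 120 N, or if a joint passes its speed limit or range.

## Working session

There is one attempt and no reset: what is moved stays moved. The work goes in short steps, Python scripts to look and compute and a shell command to move; the robot and the scene stay as the last step left them, time stands still between calls to the robot, and variables do not carry over. Pictures are saved under pics/ and viewed, at most 10 in all, crops included, and the job is handed in when it is done.

```bash
mkdir -p pics; cat > h.py <<'E'
import numpy as np, cv2
from workcell import telemetry, grab_frame, calibration, bot, outline_of, landmark_of
from scipy.spatial.transform import Rotation as R
def save(img,name): cv2.imwrite('pics/'+name,cv2.cvtColor(img,cv2.COLOR_RGB2BGR))
def K(c):
    f=240/np.tan(np.radians(c['fovy'])/2); return f
def toplane(c,uv,z):
    f=K(c);P=np.array(c['pose']);d=P[:3,:3]@np.array([(uv[0]-c['cx'])/f,(uv[1]-c['cy'])/f,1.]);o=P[:3,3]
    return o+d*(z-o[2])/d[2]
def proj(c,p):
    f=K(c);P=np.array(c['pose']);q=P[:3,:3].T@(np.array(p)-P[:3,3]);return [f*q[0]/q[2]+c['cx'],f*q[1]/q[2]+c['cy']]
def tolocal(dw):  # world shift -> tool axes
    s=telemetry.observe();return R.from_euler('xyz',s['tool_rot']).inv().apply(dw)
np.set_printoptions(precision=4,suppress=True)
E
python3 - <<'E'
from h import *
s=telemetry.observe();print(s)
for n in['scene','top']:
    im=grab_frame(n);save(im,n+'0.png');c=calibration(n);print(n,c)
    for l,z in [('spanner',0),('parking_mouth',.123),('drawer_front',.079),('push_spot',.06),('drawer_floor',.026),('drawer_eye',.072),('top_eye',.089),('lock_pin',.123),('tool_drawer_unit',0),('tape_measure',0),('sanding_block',0),('bolt',0),('pliers',0),('offcut',0)]:
        print(l,[(round(d['score'],2),np.round(d['xy']),toplane(c,d['xy'],z)[:2]) for d in landmark_of(l,n)][:3])
E
```

```text
{'clock': 0.0, 'qpos': array([ 1.2358,  0.522 , -0.0363,  1.6   ,  0.0212,  1.0211, -0.1128]), 'qd': array([-0.0008, -0.0007, -0.0012,  0.0013, -0.0011,  0.001 ,  0.0015]), 'joint_efforts': array([ -0.    , -92.711 ,   1.9801, -36.9928,   0.0179,   0.008 ,
        -0.0001]), 'position': array([ 0.1634, -0.6029,  0.2307]), 'tool_rot': array([-3.1405,  0.0001,  0.2648]), 'force': array([-0.1174,  0.3719,  0.2967]), 'moment': array([0.0044, 0.0109, 0.0192]), 'finger_force': 0.0, 'grip_width': 0.08540700041416956}
scene {'fovy': 44.649633321626624, 'cx': 331.78272760373676, 'cy': 236.71026329830994, 'pose': array([[-0.5696, -0.5513,  0.6096, -0.3086],
       [-0.8219,  0.3919, -0.4135,  0.7753],
       [-0.011 , -0.7365, -0.6763,  1.0335],
       [ 0.    ,  0.    ,  0.    ,  1.    ]])}
spanner [(0.83, array([285., 322.]), array([0.45  , 0.3917])), (0.71, array([236., 408.]), array([0.3194, 0.5853])), (0.59, array([218., 274.]), array([0.6734, 0.4466]))]
parking_mouth [(0.72, array([387., 168.]), array([ 0.6463, -0.0517]))]
drawer_front [(0.85, array([388., 231.]), array([0.489 , 0.0699])
[... 1667 characters left out ...]
 -0.0024]))]
top_eye [(0.73, array([412., 241.]), array([ 0.586 , -0.0262]))]
lock_pin [(0.65, array([424., 216.]), array([ 0.653 , -0.0467]))]
tool_drawer_unit [(0.68, array([383., 214.]), array([0.7115, 0.0613])), (0.18, array([425., 219.]), array([ 0.722, -0.068]))]
tape_measure [(0.6, array([302., 214.]), array([0.6632, 0.3082])), (0.53, array([368., 266.]), array([0.5284, 0.0795])), (0.39, array([254., 271.]), array([0.4459, 0.4038]))]
sanding_block [(0.79, array([394., 327.]), array([ 0.3634, -0.0145]))]
bolt [(0.8, array([311., 321.]), array([0.332 , 0.2096]))]
pliers [(0.92, array([451., 343.]), array([ 0.3497, -0.1718]))]
offcut [(0.75, array([260., 204.]), array([0.6688, 0.4448]))]
```

View pics/top0.png

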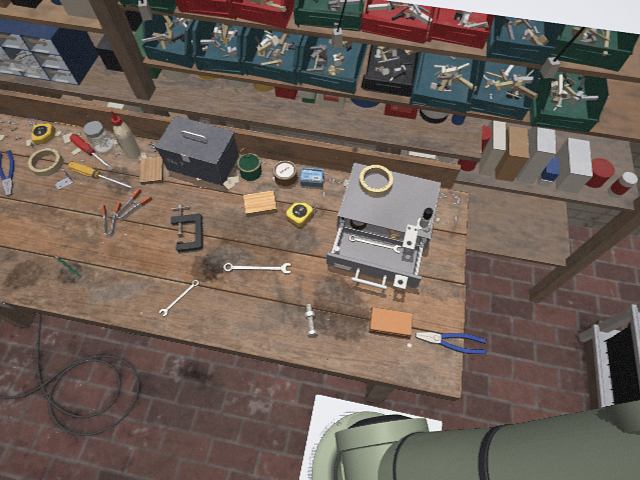

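View pics/scene0.png

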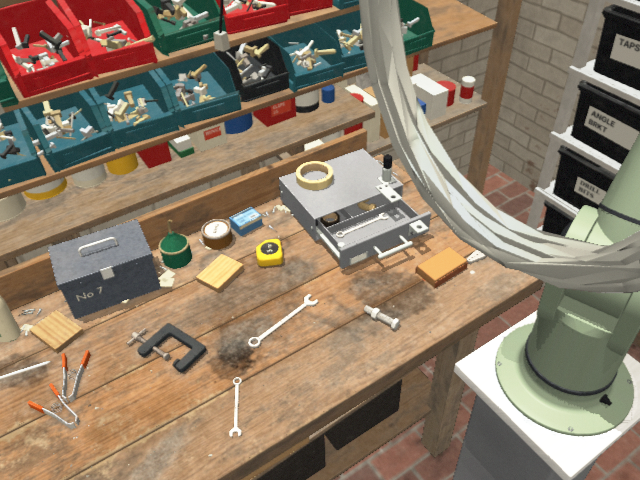

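The top view shows the long spanner at columns 224–291, row about 268, with its open jaw to the right. A smaller look-alike sits at (180,298), and the unit's open drawer is near (375,258). The scene view agrees: the spanner runs from (253,344) to (315,297), the pin knob is at (387,168), and the upper eye is at (392,196). Next I'll fit the unit pose and get precise spanner ends.

```bash
cat > fit.py <<'E'
from h import *
from scipy.optimize import least_squares
def model(v):
    x,y,a,q=v;c,s=np.cos(a),np.sin(a)
    L={'parking_mouth':(-.06,-.108,.123),'lock_pin':(-.06,-.108,.123),'drawer_front':(-.112-q,0,.079),'push_spot':(-.112-q,.095,.06),'drawer_floor':(-.068-q,0,.026),'drawer_eye':(-.13-q,-.08,.072),'top_eye':(-.13,-.08,.089),'tool_drawer_unit':(0,0,0)}
    return {k:np.array([x+c*p[0]-s*p[1],y+s*p[0]+c*p[1],p[2]]) for k,p in L.items()}
E
python3 - <<'E'
from fit import *
obs=[]
for n in['scene','top']:
    grab_frame(n);c=calibration(n)
    for l in model([.7,.06,0,.12]):
        for d in landmark_of(l,n)[:2]: obs.append((c,l,d['xy'],n))
v0=[.71,.06,0.1,.12]
def res(v):
    m=model(v);return np.array([np.linalg.norm(np.array(proj(c,m[l]))-uv) for c,l,uv,n in obs])
r=least_squares(res,v0,loss='cauchy',f_scale=1.5)
print(r.x)
for o,e in zip(obs,res(r.x)):print(o[3],o[1],np.round(o[2]),round(e,1))
for k,p in model(r.x).items():print(k,p)
for n in['scene','top']:
    c=calibration(n)
    for d in outline_of('spanner',n)[:4]:
        ys,xs=np.nonzero(d['region']);P=np.array([toplane(c,(a,b),.004)[:2] for a,b in zip(xs,ys)])
        rect=cv2.minAreaRect(P.astype(np.float32)*1000);m=P.mean(0);u,s,vt=np.linalg.svd(P-m,full_matrices=False)
        print(n,round(d['score'],2),d['rect'],rect[0],rect[1],'dir',vt[0],np.arctan2(vt[0,1],vt[0,0]))
E
```

```text
[ 0.7213  0.0505 -0.0944  0.1197]
scene parking_mouth [386. 168.] 0.3
scene lock_pin [387. 167.] 0.9
scene push_spot [353. 247.] 3.8
scene push_spot [378. 313.] 67.1
scene drawer_floor [375. 233.] 4.0
scene drawer_eye [421. 226.] 3.2
scene top_eye [390. 193.] 2.6
scene tool_drawer_unit [339. 204.] 0.3
top parking_mouth [411. 242.] 29.2
top parking_mouth [426. 216.] 1.2
top lock_pin [376. 261.] 66.8
top lock_pin [259. 268.] 175.1
top drawer_front [370. 266.] 2.4
top push_spot [337. 263.] 2.8
top drawer_floor [375. 260.] 1.8
top drawer_floor [452. 342.] 112.2
top drawer_eye [398. 282.] 1.2
top top_eye [410. 244.] 2.8
top top_eye [369. 267.] 47.5
top tool_drawer_unit [384. 214.] 3.5
top tool_drawer_unit [260. 200.] 127.6
parking_mouth [ 0.6514 -0.0514  0.123 ]
lock_pin [ 0.6514 -0.0514  0.123 ]
drawer_front [0.4906 0.0723 0.079 ]
push_spot [0.4995 0.1669 0.06  ]
drawer_floor [0.5344 0.0682 0.026 ]
drawer_eye [ 0.4651 -0.0056  0.072 ]
top_eye [ 0.5843 -0.0169  0.089 ]
tool_drawer_unit [0.7213 0.0505 0.    ]
scene 0.93 [251.3, 296.7, 317.3, 350.1] (452.55511474609375, 395.95953369140625) (31.218984603881836, 191.66021728515625) dir [ 0.1645 -0.9864] -1.4055619153935606
scene 0.83 [230.2, 374.9, 242.5, 436.0] (325.1396179199219, 583.4948120117188) (17.294464111328125, 129.09571838378906) dir [-0.8731  0.4876] 2.632278370838384
scene 0.29 [360.5, 302.6, 398.2, 327.1] (338.3802795410156, 206.80140686035156) (95.24918365478516, 31.301443099975586) dir [-0.9483 -0.3175] -2.8184994693899306
top 0.68 [161.1, 280.1, 201.5, 317.3] (326.4997863769531, 581.6815185546875) (22.248764038085938, 131.68914794921875) dir [-0.8788  0.4771] 2.6442408570506992
top 0.59 [221.6, 262.6, 288.7, 273.6] (455.5895080566406, 398.83392333984375) (31.732025146484375, 186.9699249267578) dir [ 0.1745 -0.9847] -1.395371357110425
```

```bash
for i in 1 2 ; do python3 -m inch '[[0.03,-0.024,0,0,0,0,0],[0.03,-0.024,0,0,0,0,0],[0.03,-0.024,0,0,0,0,0],[0.03,-0.024,0,0,0,0,0],[0.03,-0.024,0,0,0,0,0]]'; done; python3 -m inch '[[0.03,-0.024,0,0,0,0,0],[0.03,-0.024,0,0,0,0,0],[0.03,-0.024,0,0,0,-0.15,0],[0,0,0,0,0,-0.15,0],[0,0,0,0,0,-0.15,0]]'; python3 -c "
from h import *
print(telemetry.observe()['qpos'])"
```

```text
clock: 3.0
position: [0.2776, -0.4469, 0.2314]
tool_rot: [3.141, -0.0, 0.265]
force: [1.2, -0.3, 0.8]
grip_width: 0.0853
finger_force: 0.0
clock: 3.5
position: [0.391, -0.2918, 0.2315]
tool_rot: [3.141, -0.0, 0.265]
force: [0.4, -0.2, 0.3]
grip_width: 0.0858
finger_force: 0.0
clock: 4.0
position: [0.459, -0.1989, 0.2313]
tool_rot: [3.142, -0.0, 0.723]
force: [-0.5, -1.1, 1.0]
grip_width: 0.0853
finger_force: 0.0
[ 0.5306  0.3362 -0.3024  1.9112  0.1244  0.912  -0.6797]
```

```bash
for i in 1 2 ; do python3 -m inch '[[0.03,-0.0347,0,0,0,0,0],[0.03,-0.0347,0,0,0,0,0],[0.03,-0.0347,0,0,0,0,0],[0.03,-0.0347,0,0,0,0,0],[0.03,-0.0347,0,0,0,0,0]]'>/dev/null; done; python3 -m inch '[[0.03,-0.0347,0,0,0,0,0],[0.03,-0.0347,0,0,0,0,0],[0.03,-0.0347,0,0,0,-0.145,0],[0,0,0,0,0,-0.145,0],[0,0,0,0,0,-0.145,0]]';python3 -m inch '[[0,0,0,0,0,-0.145,0],[0,0,0,0,0,-0.145,0],[0,0,0,0,0,-0.145,0],[0,0,0,0,0,-0.147,0],[0,0,0,0,0,0,0]]'; python3 - <<'E'
from h import *
print(telemetry.observe()['qpos'])
c=calibration('wrist');im=grab_frame('wrist');save(im,'w1.png');print(c['pose'])
for d in outline_of('spanner','wrist')[:3]:
    P=[]
    ys,xs=np.nonzero(d['region']);P=np.array([toplane(c,(a,b),.005)[:2] for a,b in zip(xs[::7],ys[::7])])
    m=P.mean(0);u,s,vt=np.linalg.svd(P-m,full_matrices=False);t=(P-m)@vt[0];q=(P-m)@vt[1]
    mid=m+vt[0]*(t.min()+t.max())/2; sh=abs(t-(t.min()+t.max())/2)<.02
    print(d['score'],d['rect'],np.ptp(t),np.ptp(q),'mid',mid,'shank',P[sh].mean(0),'angle',np.arctan2(vt[0,1],vt[0,0]))
E
```

```text
clock: 5.5
position: [0.4564, 0.3978, 0.2309]
tool_rot: [-3.141, 0.0, 1.158]
force: [0.7, -1.3, -0.1]
grip_width: 0.0852
finger_force: 0.0
clock: 6.0
position: [0.4574, 0.3961, 0.2312]
tool_rot: [-3.141, -0.0, 1.734]
force: [0.6, -0.8, 0.3]
grip_width: 0.0854
finger_force: 0.0
[-0.3275  0.5757 -0.7219  1.6289  0.4159  1.0966 -0.9992]
[[ 0.9866  0.1547  0.0508  0.4441]
 [ 0.1629 -0.9381 -0.3057  0.4742]
 [ 0.0004  0.3099 -0.9508  0.3729]
 [ 0.      0.      0.      1.    ]]
0.73 [302.1, 114.6, 330.7, 286.2] 0.19244627965707078 0.032776264155722934 mid [0.4537 0.3977] shank [0.4535 0.3988] angle -1.3806513886827196
0.67 [217.5, 0.0, 269.3, 44.9] 0.05733782286143299 0.015987372768054765 mid [0.3565 0.5655] shank [0.3577 0.5649] angle -0.5196204106231339
```

View pics/w1.png

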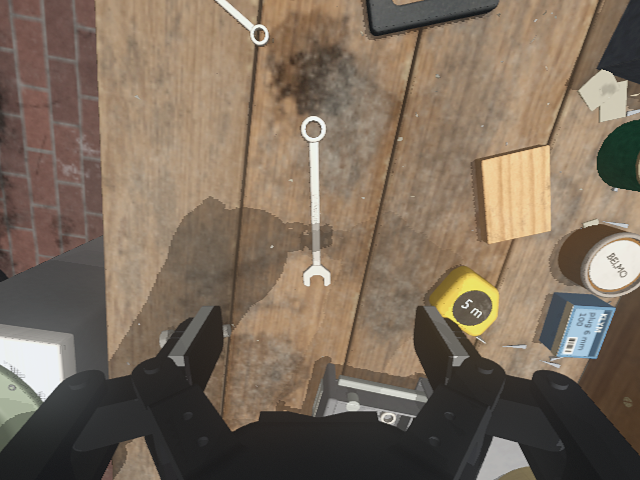

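The wrist view shows the long spanner upright in the picture, with its ring at (314,130) and jaw at (316,275). It measures 192 x 33 mm, so it's the right one. Descending to grasp the middle.

```bash
python3 -m inch '[[0.002,-0.0035,0.04,0,0,-0.027,0],[0,0,0.04,0,0,0,0.3],[0,0,0.04,0,0,0,0.3],[0,0,0.04,0,0,0,0.3],[0,0,0.04,0,0,0,0.3]]' 60; python3 -m inch '[[0,0,0.02,0,0,0,0.3],[0,0,0.006,0,0,0,0.3],[0,0,0,0,0,0,0.3],[0,0,0,0,0,0,1],[0,0,0,0,0,0,1]]'; python3 -m inch '[[0,0,0,0,0,0,1],[0,0,0,0,0,0,1],[0,0,0,0,0,0,1],[0,0,0,0,0,0,1],[0,0,0,0,0,0,1]]'
```

```text
clock: 6.6
position: [0.4535, 0.3976, 0.0299]
tool_rot: [3.141, 0.0, 1.754]
force: [0.7, 0.4, 0.3]
grip_width: 0.0601
finger_force: 0.0
clock: 7.1
position: [0.4541, 0.3982, 0.0067]
tool_rot: [3.14, -0.001, 1.758]
force: [-0.7, 1.4, -0.7]
grip_width: 0.0314
finger_force: 0.0
clock: 7.6
position: [0.4539, 0.3981, 0.0062]
tool_rot: [3.14, -0.001, 1.758]
force: [-0.2, -0.1, 8.5]
grip_width: -0.0004
finger_force: 4.2
```

The fingers shut just above the shank, so I'll reopen and go 5 mm lower.

```bash
python3 -m inch '[[0,0,0,0,0,0,0.5],[0,0,0,0,0,0,0.5],[0,0,0,0,0,0,0.5],[0,0,0.004,0,0,0,0.6],[0,0,0.001,0,0,0,0.6]]' 60; python3 -m inch '[[0,0,0,0,0,0,0.6],[0,0,0,0,0,0,1],[0,0,0,0,0,0,1],[0,0,0,0,0,0,1],[0,0,0,0,0,0,1]]'; python3 -m inch '[[0,0,0,0,0,0,1],[0,0,0,0,0,0,1]]'
```

```text
clock: 8.1
position: [0.4532, 0.3975, -0.0002]
tool_rot: [-3.141, 0.0, 1.759]
force: [-0.6, 0.2, -0.1]
grip_width: 0.0343
finger_force: 0.0
clock: 8.6
position: [0.4535, 0.3979, 0.0006]
tool_rot: [3.141, -0.0, 1.759]
force: [-1.0, -0.3, 5.4]
grip_width: 0.0078
finger_force: 59.1
clock: 8.8
position: [0.4535, 0.3979, 0.0006]
tool_rot: [3.141, -0.0, 1.759]
force: [-1.3, -1.1, 5.6]
grip_width: 0.0075
finger_force: 59.1
```

```bash
python3 -m inch '[[0,0,-0.03,0,0,0,1],[0,0,-0.045,0,0,0,1],[0,0,-0.045,0,0,0,1],[0,0,-0.045,0,0,0.141,1],[0,0,-0.015,0,0,0.141,1]]'; python3 -m inch '[[-0.04,0.0141,0,0,0,0,1],[-0.04,0.0141,0,0,0,0,1],[-0.04,0.0141,0,0,0,0,1],[-0.04,0.0141,0,0,0,0,1],[-0.04,0.0141,0,0,0,0,1]]' ;python3 -m inch '[[-0.04,0.0141,0,0,0,0,1],[-0.04,0.0141,0,0,0,0,1],[-0.04,0.0141,0,0,0,0,1],[0,0,0,0,0,0,1]]'; python3 - <<'E'
from fit import *
obs=[]
for n in['wrist','top','scene']:
    im=grab_frame(n);c=calibration(n)
    if n=='wrist': save(im,'w2.png');cw=c
    for l in ['drawer_floor','drawer_front','push_spot','drawer_eye','top_eye']:
        for d in landmark_of(l,n)[:1]: obs.append((c,l,d['xy'],n))
def res(v):
    m=model(v);return np.array([np.linalg.norm(np.array(proj(c,m[l]))-uv) for c,l,uv,n in obs])
def rr(v): return np.r_[res(v),(np.array(v)-[.7213,.0505,-.0944,.1197])/[.003,.003,.02,.003]]
r=least_squares(rr,[.7213,.0505,-.0944,.1197],loss='cauchy',f_scale=2)
print(r.x);m=model(r.x)
for o,e in zip(obs,res(r.x)):print(o[3],o[1],np.round(o[2]),round(e,1),toplane(o[0],o[2],m[o[1]][2]))
for k,p in m.items():print(k,p)
E
```

```text
clock: 9.3
position: [0.4542, 0.3988, 0.1846]
tool_rot: [3.139, -0.004, 1.471]
force: [-0.6, 1.0, -1.7]
grip_width: 0.0075
finger_force: 59.1
clock: 9.8
position: [0.5049, 0.1902, 0.1803]
tool_rot: [3.142, 0.0, 1.477]
force: [1.3, -0.3, -1.8]
grip_width: 0.0076
finger_force: 59.1
clock: 10.2
position: [0.5366, 0.0622, 0.1798]
tool_rot: [-3.141, 0.003, 1.469]
force: [-0.5, 1.4, -2.5]
grip_width: 0.0075
finger_force: 59.1
[ 0.7176  0.0483 -0.1099  0.1172]
wrist drawer_floor [316. 307.] 84.9 [ 0.5256 -0.0185  0.026 ]
wrist drawer_front [258. 239.] 0.7 [0.4903 0.0736 0.079 ]
wrist push_spot [243. 322.] 215.1 [ 0.4607 -0.0081  0.06  ]
wrist drawer_eye [240. 325.] 2.5 [ 0.4611 -0.0034  0.072 ]
wrist top_eye [379. 335.] 4.0 [ 0.5778 -0.0138  0.089 ]
top drawer_floor [378. 259.] 5.0 [0.5428 0.0567 0.026 ]
top push_spot [333. 258.] 5.3 [0.5031 0.1826 0.06  ]
top drawer_eye [402. 282.] 3.6 [ 0.465  -0.0137  0.072 ]
top top_eye [410. 242.] 1.3 [ 0.5818 -0.0202  0.089 ]
scene drawer_floor [376. 230.] 6.6 [0.554  0.0539 0.026 ]
scene drawer_front [386. 230.] 1.2 [0.4934 0.071  0.079 ]
scene push_spot [354. 248.] 2.9 [0.5028 0.1597 0.06  ]
scene drawer_eye [420. 225.] 3.3 [ 0.4676 -0.0145  0.072 ]
scene top_eye [392. 196.] 0.2 [ 0.5789 -0.0164  0.089 ]
parking_mouth [ 0.6462 -0.0524  0.123 ]
lock_pin [ 0.6462 -0.0524  0.123 ]
drawer_front [0.4898 0.0735 0.079 ]
push_spot [0.5003 0.1679 0.06  ]
drawer_floor [0.5336 0.0687 0.026 ]
drawer_eye [ 0.4632 -0.0041  0.072 ]
top_eye [ 0.5796 -0.0169  0.089 ]
tool_drawer_unit [0.7176 0.0483 0.    ]
```

View pics/w2.png

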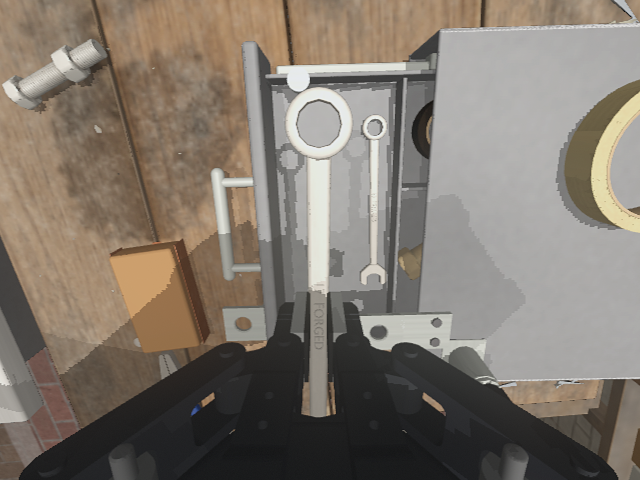

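The wrist view shows the gripped spanner over the open drawer. The handle is at (225,225), the drawer eye at (243,324), the upper eye at (379,332), the panel's left outer corner at (243,44), and the roof's front-left corner at (441,30). I'll check yaw and position from these.

```bash
python3 - <<'E'
from fit import *
c=calibration('wrist')
for k,uv,z in [('panelL',(243,44),.079),('panelmid',(257,220),.079),('panelinTop',(257,42),.079),('panelinlow',(272,240),.079),('roofL',(441,30),.085),('roofmid',(426,240),.085),('deye',(243,324),.072),('teye',(379,332),.089),('smallsp_ring',(374,126),.03),('small_jaw',(373,275),.03),('divider top',(402,78),.06),('divider low',(393,270),.06)]:
    print(k,toplane(c,uv,z)[:2])
for v in ([.7213,.0505,-.0944,.1197],[0.7176,0.0483,-0.1099,0.1172]):
  a=v[2];m=model(v)['drawer_front'][:2];print('panelL',m+.133*np.array([-np.sin(a),np.cos(a)]), 'roofL',np.array(v[:2])+R.from_euler('z',a).apply([-.1,.135,0])[:2])
E
```

```text
panelL [0.5001 0.2075]
panelmid [0.4915 0.0913]
panelinTop [0.5092 0.2078]
panelinlow [0.5006 0.0746]
roofL [0.6248 0.2021]
roofmid [0.6164 0.0656]
deye [ 0.4642 -0.0002]
teye [ 0.5778 -0.0079]
smallsp_ring [0.5899 0.1503]
small_jaw [0.5833 0.0161]
divider top [0.6063 0.1805]
divider low [0.5964 0.0326]
panelL [0.5032 0.2047] roofL [0.6345 0.1943]
panelL [0.5044 0.2056] roofL [0.633  0.1935]
```

Panel, roof and divider edges all agree on yaw of about -0.067, with the floor point at (0.534, 0.071). Lowering there.

```bash
python3 -m inch '[[0.009,0,0.02,0,0,-0.033,1],[0,0,0.04,0,0,0,1],[0,0,0.04,0,0,0,1],[0,0,0.035,0,0,0,1],[0,0,0,0,0,0,1]]'; python3 -m inch '[[0,0,0.01,0,0,0,1],[0,0,0.004,0,0,0,1],[0,0,0.002,0,0,0,1],[0,0,0,0,0,0,1]]'
```

```text
clock: 11.6
position: [0.5342, 0.0772, 0.0419]
tool_rot: [-3.136, 0.001, 1.51]
force: [-0.6, -2.0, -0.2]
grip_width: 0.0077
finger_force: 59.1
clock: 12.0
position: [0.5373, 0.0775, 0.0302]
tool_rot: [3.14, -0.0, 1.509]
force: [2.4, 0.4, -1.6]
grip_width: 0.0074
finger_force: 60.1
```

```bash
python3 -m inch '[[-0.005,0,0.001,0,0,0,1],[0,0,0.001,0,0,0,1],[0,0,0.001,0,0,0,1],[0,0,0,0,0,0,1]]'; python3 -m inch '[[0,0,0,0,0,0,0.7],[0,0,0,0,0,0,0.7],[0,0,0,0,0,0,0.7],[0,0,0,0,0,0,0.7]]'; python3 -m inch '[[0,0,-0.03,0,0,0,0.7],[0,0,-0.045,0,0,0,0.7],[0,0,-0.045,0,0,0,0.7],[0,0,-0.02,0,0,0,0.7],[0,0,0,0,0,0,1]]';python3 - <<'E'
from fit import *
im=grab_frame('wrist');save(im,'w3.png');c=calibration('wrist')
for d in outline_of('spanner','wrist')[:3]: print(d['score'],d['rect'])
E
```

```text
clock: 12.4
position: [0.5364, 0.0721, 0.0266]
tool_rot: [3.141, 0.001, 1.509]
force: [1.9, -2.9, 7.1]
grip_width: 0.0076
finger_force: 61.0
clock: 12.8
position: [0.536, 0.0725, 0.0262]
tool_rot: [-3.141, 0.0, 1.51]
force: [0.8, -0.5, 0.8]
grip_width: 0.0261
finger_force: 0.0
clock: 13.3
position: [0.5373, 0.0727, 0.169]
tool_rot: [3.138, -0.0, 1.509]
force: [0.2, 0.3, -0.3]
grip_width: 0.0122
finger_force: 0.0
0.76 [291.0, 111.3, 328.6, 332.3]
```

View pics/w3.png

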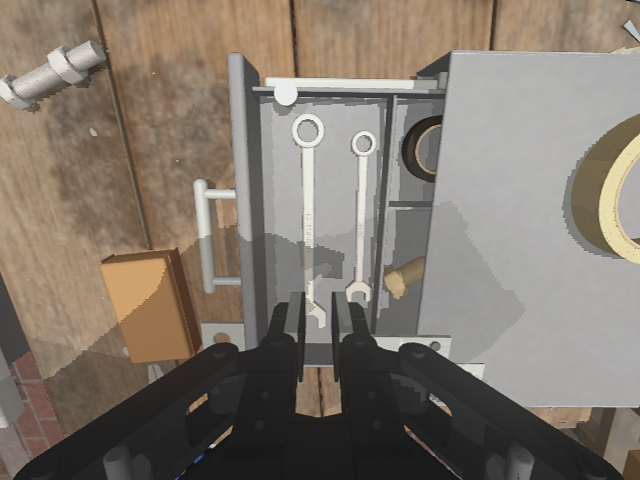

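The wrist view shows the long spanner flat in the front compartment, with its ring at (308,130) and jaw at (318,315), parallel to the small fixed one. Moving to the push spot.

```bash
python3 -m inch '[[0.0228,-0.0227,0,0,0,0,1],[0.0228,-0.0227,0,0,0,0,1],[0.0228,-0.0227,0,0,0,0,1],[0.0228,-0.0227,0,0,0,0,1],[0,0,0,0,0,0,1]]'; python3 -m inch '[[0,0,0.04,0,0,0,1],[0,0,0.04,0,0,0,1],[0,0,0.039,0,0,0,1],[0,0,0,0,0,0,1]]';  python3 -m inch '[[0,0.01,0,0,0,0,1],[0,0.01,0,0,0,0,1],[0,0.01,0,0,0,0,1],[0,0.01,0,0,0,0,1],[0,0.01,0,0,0,0,1]]'; python3 -m inch '[[0,0.012,0,0,0,0,1],[0,0.012,0,0,0,0,1],[0,0.012,0,0,0,0,1],[0,0.012,0,0,0,0,1],[0,0.012,0,0,0,0,1]]'
```

```text
clock: 13.9
position: [0.4482, 0.1718, 0.1654]
tool_rot: [-3.139, -0.0, 1.515]
force: [0.5, -0.4, -0.1]
grip_width: 0.0001
finger_force: 0.0
clock: 14.3
position: [0.4483, 0.1678, 0.043]
tool_rot: [-3.134, 0.003, 1.511]
force: [-0.4, -1.0, 0.1]
grip_width: -0.0
finger_force: 0.0
clock: 14.8
position: [0.5025, 0.1658, 0.0481]
tool_rot: [3.14, -0.0, 1.509]
force: [-3.3, 0.5, 1.6]
grip_width: 0.0001
finger_force: 1.3
clock: 15.3
position: [0.5619, 0.1619, 0.0471]
tool_rot: [-3.141, 0.0, 1.509]
force: [-3.1, -1.6, 0.7]
grip_width: -0.0
finger_force: 1.4
```

```bash
python3 -m inch '[[0,0.01,0,0,0,0,1],[0,0.01,0,0,0,0,1],[0,0.005,0,0,0,0,1],[0,0.005,0,0,0,0,1],[0,0,0,0,0,0,1]]'; python3 -m inch '[[0,0.004,0,0,0,0,1],[0,0.004,0,0,0,0,1],[0,0.004,0,0,0,0,1],[0,0,0,0,0,0,1]]'
```

```text
clock: 15.8
position: [0.5911, 0.1606, 0.0473]
tool_rot: [-3.141, -0.0, 1.51]
force: [0.4, -0.9, 0.2]
grip_width: 0.0005
finger_force: 0.0
clock: 16.2
position: [0.5976, 0.1602, 0.0471]
tool_rot: [-3.132, 0.003, 1.512]
force: [-45.2, -5.1, 33.8]
grip_width: 0.0001
finger_force: 23.1
```

```bash
python3 -m inch '[[0,-0.02,0,0,0,0,1],[0,-0.02,0,0,0,0,1],[0,0,-0.04,0,0,0,1],[0,0,-0.045,0,0,0,1],[0,0,-0.045,0,0,0,0.3]]'; python3 -m inch '[[-0.03,0.003,-0.045,0,0,0,0.3],[-0.045,0.003,0,0,0,0,0.3],[-0.03,0.003,0,0,0,0,0.3],[0,0,0,0,0,0,0.3],[0,0,0,0,0,0,0.3]]'; python3 - <<'E'
from fit import *
im=grab_frame('wrist');save(im,'w4.png');c=calibration('wrist');print(telemetry.observe()['position'],telemetry.observe()['qpos'])
for l,z in [('top_eye',.089),('drawer_eye',.072),('lock_pin',.123),('parking_mouth',.123),('drawer_front',.079)]:
    print(l,[(round(d['score'],2),np.round(d['xy']),toplane(c,d['xy'],z)[:2]) for d in landmark_of(l,'wrist')][:2])
E
```

```text
clock: 16.7
position: [0.5631, 0.1626, 0.179]
tool_rot: [3.141, -0.001, 1.51]
force: [1.6, -0.8, -0.3]
grip_width: 0.0134
finger_force: 0.0
clock: 17.2
position: [0.5659, 0.0589, 0.2191]
tool_rot: [3.141, -0.001, 1.509]
force: [-0.0, 0.7, 0.2]
grip_width: 0.0598
finger_force: 0.0
[0.5658 0.0599 0.219 ] [ 0.2647  0.5164 -0.6671  1.7403  0.3679  1.0123 -0.5976]
top_eye [(0.93, array([338., 309.]), array([ 0.5793, -0.0133]))]
drawer_eye [(0.94, array([334., 301.]), array([ 0.5763, -0.014 ])), (0.54, array([452., 205.]), array([0.6851, 0.0735]))]
lock_pin []
parking_mouth []
drawer_front [(0.95, array([361., 226.]), array([0.6038, 0.0608]))]
```

View pics/w4.png

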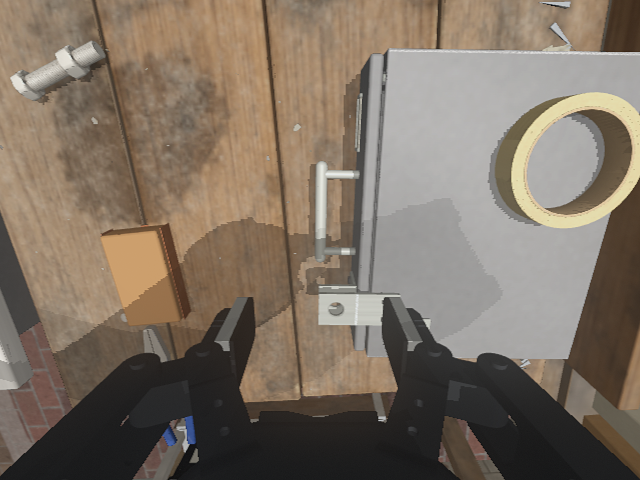

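The drawer is home: the panel is flush with the carcass at column 370, and the upper eye is at (337,309). The pin is hidden by the gripper, so I'm shifting back to see both.

```bash
python3 -m inch '[[0.04,0.025,0,0,0,0,0.3],[0.045,0.02,0,0,0,0,0.3],[0,0,0,0,0,0,0.3],[0,0,0,0,0,0,0.3]]'; python3 - <<'E'
from fit import *
for k in range(2):
    c=calibration('wrist');im=grab_frame('wrist')
    if k==0: save(cv2.resize(im[180:360,230:470],(800,600),interpolation=cv2.INTER_CUBIC),'w5.png');print(c['pose'],c['fovy'],c['cx'],c['cy'])
    for l,z in [('top_eye',.089),('lock_pin',.123),('parking_mouth',.123),('drawer_front',.079),('tool_drawer_unit',0)]:
        print(l,[(round(d['score'],2),np.round(d['xy'],1),toplane(c,d['xy'],z)[:2]) for d in landmark_of(l,'wrist')][:2])
E
```

```text
clock: 17.9
position: [0.6153, 0.1431, 0.2183]
tool_rot: [-3.141, -0.0, 1.513]
force: [-0.0, -0.0, -0.5]
grip_width: 0.0597
finger_force: 0.0
[[ 0.9983 -0.0553 -0.0181  0.6196]
 [-0.0581 -0.9493 -0.3089  0.222 ]
 [-0.0001  0.3095 -0.9509  0.3601]
 [ 0.      0.      0.      1.    ]] 71.73409336466436 318.0653953398007 243.555323606361
top_eye [(0.66, array([289.5, 384.5]), array([ 0.5775, -0.0119]))]
lock_pin []
parking_mouth []
drawer_front [(0.59, array([312.2, 313. ]), array([0.6046, 0.0614])), (0.19, array([313.4, 211.6]), array([0.612 , 0.1599]))]
tool_drawer_unit [(0.78, array([408.2, 276.8]), array([0.7165, 0.0577])), (0.24, array([ 50.2, 168.9]), array([0.3334, 0.2049]))]
top_eye [(0.62, array([290.5, 385.9]), array([ 0.578 , -0.0171]))]
lock_pin []
parking_mouth []
drawer_front [(0.92, array([312.1, 309. ]), array([0.6049, 0.0624])), (0.4, array([290.8, 386.4]), array([ 0.5767, -0.0264]))]
tool_drawer_unit [(0.91, array([407.2, 270.7]), array([0.7156, 0.0619]))]
```

View pics/w5.png

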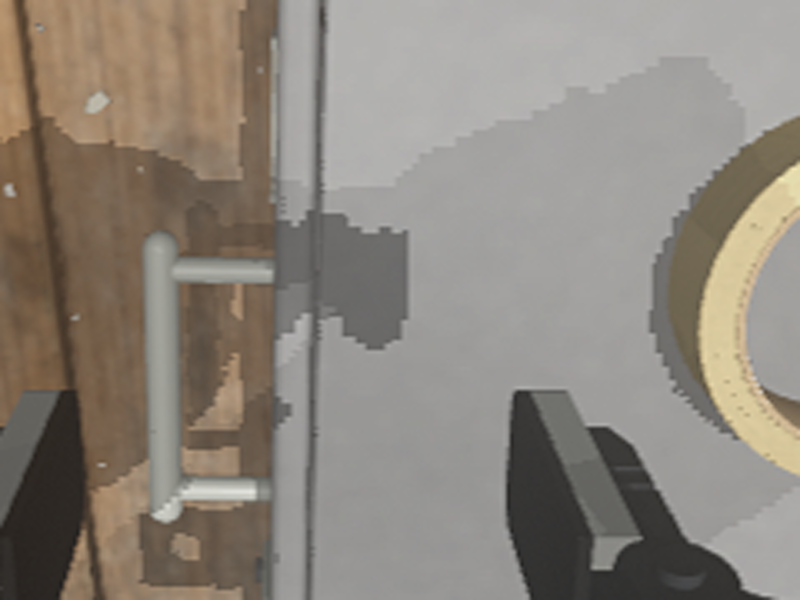

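That was the wrong way: the crop shows only the handle and the tape roll. The pin lies toward -y, so I'm moving past it.

```bash
python3 -m inch '[[-0.045,0,0,0,0,0,0.3],[-0.045,0,0,0,0,0,0.3],[-0.045,0,0,0,0,0,0.3],[-0.045,0,0,0,0,0,0.3],[-0.045,0,0,0,0,0,0.3]]'; python3 -m inch '[[-0.045,0,0,0,0,0,0.3],[0,0,0,0,0,0,0.3],[0,0,0,0,0,0,0.3],[0,0,0,0,0,0,0.3]]'; python3 - <<'E'
from fit import *
for k in range(2):
    c=calibration('wrist');im=grab_frame('wrist')
    if k==0: save(im,'w6.png');print(c['pose'])
    for l,z in [('top_eye',.089),('drawer_eye',.072),('lock_pin',.123),('parking_mouth',.123),('drawer_front',.079),('pin_tip',.087)]:
        print(l,[(round(d['score'],2),np.round(d['xy'],1),toplane(c,d['xy'],z)[:2]) for d in landmark_of(l,'wrist')][:2])
E
```

```text
clock: 19.0
position: [0.6014, -0.0851, 0.219]
tool_rot: [3.141, 0.0, 1.51]
force: [0.2, -1.3, 1.0]
grip_width: 0.0594
finger_force: 0.0
clock: 19.4
position: [0.5992, -0.127, 0.2189]
tool_rot: [3.141, -0.001, 1.511]
force: [0.0, 0.4, 0.7]
grip_width: 0.0598
finger_force: 0.0
[[ 0.9982 -0.057  -0.0176  0.6036]
 [-0.0596 -0.9492 -0.3088 -0.0481]
 [ 0.0009  0.3093 -0.951   0.3607]
 [ 0.      0.      0.      1.    ]]
top_eye [(0.77, array([279.7,  90. ]), array([ 0.5771, -0.014 ]))]
drawer_eye [(0.97, array([282.3,  93.9]), array([ 0.5772, -0.0149]))]
lock_pin [(0.64, array([381.8, 133.5]), array([ 0.6471, -0.0494]))]
parking_mouth []
drawer_front []
pin_tip []
top_eye [(0.83, array([281.9,  90.6]), array([ 0.5787, -0.0153])), (0.31, array([430. ,   8.3]), array([0.687 , 0.0309]))]
drawer_eye [(0.67, array([278.9,  90.5]), array([ 0.5747, -0.013 ]))]
lock_pin [(0.64, array([381. , 128.6]), array([ 0.6465, -0.0469]))]
parking_mouth []
drawer_front [(0.35, array([282.3,  92.1]), array([ 0.578 , -0.0152]))]
pin_tip [(0.47, array([ 80.5, 100.3]), array([ 0.4251, -0.0126]))]
```

View pics/w6.png

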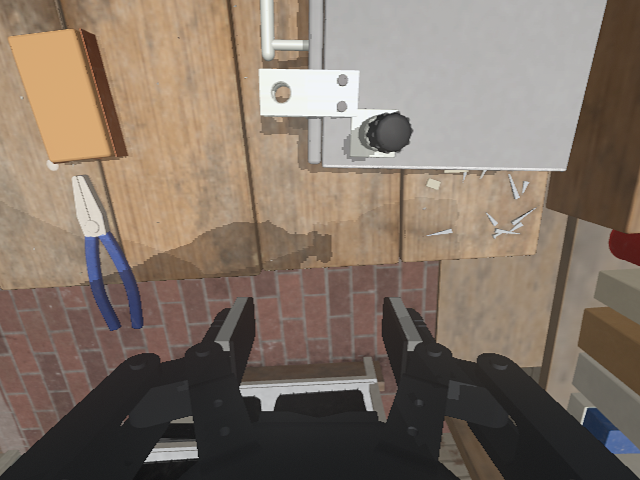

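The wrist view shows the knob top at about (389,132), the upper eye's hole at (281,92), and the drawer's eye right under it.

```bash
python3 - <<'E'
from fit import *
c=calibration('wrist');im=grab_frame('wrist')
g=im.astype(int).sum(2);m=np.zeros((480,640),np.uint8);m[105:160,360:415]=(g[105:160,360:415]<260)
n,lab,st,ce=cv2.connectedComponentsWithStats(m);i=1+np.argmax(st[1:,4]);print(st[i],ce[i])
x0,y0,w,h,_=st[i]
print('knob bbox centre',toplane(c,(x0+w/2,y0+h/2),.15)[:2],'topR',toplane(c,(x0+w-12*1.6,y0+h/2+1),.161)[:2],'knob top seen',toplane(c,(389.5,132),.161)[:2])
print('model proj top/bottom',proj(c,[.6468,-.048,.161]),proj(c,[.6468,-.048,.127]))
e=toplane(c,(281.5,92),.089);print('eye',e, 'pin from eye',e[:2]+[.068,-.0326])
# eye plate edges -> yaw
for a,b,z in [((260,70),(357,71),.089),((260,117),(320,117),.089),((323,30),(321,160),.085)]:
    p,q=toplane(c,a,z),toplane(c,b,z);print('yaw',np.arctan2(*(q-p)[[1,0]]))
p=telemetry.observe();print(p['position'],p['tool_rot'])
E
```

```text
[ 366  110   47   41 1107] [389.5754 131.336 ]
knob bbox centre [ 0.6467 -0.0491] topR [ 0.6469 -0.0498] knob top seen [ 0.6445 -0.0499]
model proj top/bottom [np.float64(393.6631330569779), np.float64(128.23746095072607)] [np.float64(382.564322352165), np.float64(129.28050212808782)]
eye [ 0.5783 -0.0167  0.089 ] pin from eye [ 0.6463 -0.0493]
yaw -0.0700409432361845
yaw -0.060859371680176244
yaw -1.644779368965072
[ 0.599  -0.1282  0.2188] [-3.1415 -0.      1.5097]
```

```bash
python3 -m inch '[[0.027,0.014,0,0,0,0,0.3],[0.027,0.014,0,0,0,0,0.3],[0.0274,0.0141,0,0,0,0,0.3],[0,0,0,0,0,0,0.3],[0,0,0,0,0,0,0.3]]' 40; python3 -c "
from h import *
s=telemetry.observe();p=s['position'];print(s['tool_rot'],p,tolocal(np.array([.646,-.0495,.131])-p))"
```

```text
clock: 20.65
position: [0.6461, -0.0489, 0.2186]
tool_rot: [-3.141, -0.0, 1.511]
force: [-0.0, -0.5, -0.1]
grip_width: 0.0598
finger_force: 0.0
[-3.1412 -0.0001  1.5109] [ 0.6461 -0.0489  0.2186] [-0.0006 -0.      0.0876]
```

```bash
python3 -m inch '[[0,0,0.03,0,0,0,0.3],[0,0,0.03,0,0,0,0.3],[0,0,0.02,0,0,0,0.3],[0,0,0.007,0,0,0,0.3],[0,0,0,0,0,0,0.3]]' 40; python3 -m inch '[[0,0,0,0,0,0,1],[0,0,0,0,0,0,1],[0,0,0,0,0,0,1],[0,0,0,0,0,0,1],[0,0,0,0,0,0,1]]';  python3 -m inch '[[0,0,-0.02,0,0,0,1],[0,0,-0.03,0,0,0,1],[0,0,-0.01,0,0,0,1],[0,0,0,0,0,0,1]]'
```

```text
clock: 21.15
position: [0.6456, -0.0503, 0.1314]
tool_rot: [-3.14, 0.0, 1.509]
force: [-0.3, -0.3, -0.2]
grip_width: 0.0601
finger_force: 0.0
clock: 21.65
position: [0.6465, -0.0497, 0.133]
tool_rot: [3.14, 0.0, 1.51]
force: [-1.2, -1.3, 7.5]
grip_width: 0.0206
finger_force: 38.8
clock: 22.05
position: [0.6468, -0.0496, 0.1936]
tool_rot: [3.139, 0.0, 1.51]
force: [-0.1, -0.4, -0.6]
grip_width: 0.0208
finger_force: 40.4
```

```bash
python3 -m inch '[[0.0094,-0.0234,0,0,0,0,1],[0.0094,-0.0234,0,0,0,0,1],[0.0095,-0.0233,0,0,0,0,1],[0,0,0.02,0,0,0,1],[0,0,0.02,0,0,0,1]]'; python3 -m inch '[[0,0,0,0,0,0,1],[0,0,0,0,0,0,1],[0,0,0,0,0,0,1]]'; python3 - <<'E'
from h import *
ims=[]
for n in ['wrist','scene','top']:
    c=calibration(n);im=grab_frame(n)
    u,v=map(int,proj(c,[.578,-.017,.095]));print(n,u,v)
    s=50 if n=='wrist' else 25
    u=max(u,s);v=max(v,s)
    ims.append(cv2.resize(im[v-s:v+s,u-s:u+s],(266,400)[:1]*2,interpolation=cv2.INTER_CUBIC))
    for l,z in [('top_eye',.089),('pin_tip',.106),('lock_pin',.142)]:
        print(l,[(round(d['score'],2),np.round(d['xy'],1),toplane(c,d['xy'],z)[:2]) for d in landmark_of(l,n)][:2])
save(np.hstack(ims),'w7.png')
E
```

```text
clock: 22.55
position: [0.5772, -0.017, 0.151]
tool_rot: [3.141, 0.0, 1.51]
force: [0.5, -1.4, -0.7]
grip_width: 0.0208
finger_force: 40.5
clock: 22.85
position: [0.5782, -0.0169, 0.1524]
tool_rot: [3.141, -0.0, 1.51]
force: [-0.2, -0.0, -0.7]
grip_width: 0.0204
finger_force: 40.4
wrist 318 264
top_eye []
pin_tip [(0.6, array([321.1, 270.9]), array([ 0.5798, -0.0168]))]
lock_pin [(0.77, array([316.4, 296.8]), array([ 0.5771, -0.0158]))]
scene 392 194
top_eye [(0.64, array([392.8, 196.3]), array([ 0.5782, -0.0181]))]
pin_tip [(0.62, array([396.9, 192.7]), array([ 0.5676, -0.0216]))]
lock_pin [(0.55, array([392.9, 177.7]), array([ 0.5867, -0.0214]))]
top 409 242
top_eye [(0.93, array([410.4, 241.9]), array([ 0.5833, -0.0209]))]
pin_tip [(0.48, array([409.5, 236.9]), array([ 0.5888, -0.0146]))]
lock_pin [(0.53, array([413.6, 232.6]), array([ 0.5836, -0.0195]))]
```

View pics/w7.png

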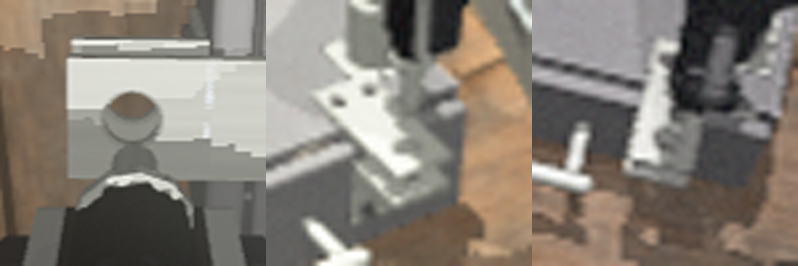

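```bash
python3 - <<'E'
from h import *
c=calibration('wrist')
k=100/266
for n,uv,z in [('hole',(132,117),.089),('hole top',(132,92),.089),('hole bottom',(132,142),.089)]:
    print(n,toplane(c,(268+uv[0]*k,214+uv[1]*k),z))
o=np.array([268,214])
for tz in (.102,.106,.110):
  print('tip exp crop for pin at TCP xy',tz,[(np.array(proj(c,[.5782,-.0169+d,tz]))-o)/k for d in(-.005,0,.005)])
print('shank at collar',(np.array(proj(c,[.5782,-.0169,.14]))-o)/k,'collar +y edge',(np.array(proj(c,[.5782,-.0049,.14]))-o)/k)
E
```

```text
hole [ 0.5775 -0.0145  0.089 ]
hole top [ 0.5779 -0.008   0.089 ]
hole bottom [ 0.5771 -0.0212  0.089 ]
tip exp crop for pin at TCP xy 0.102 [array([136.8965, 165.4301]), array([135.6249, 145.8073]), array([134.3341, 125.8886])]
tip exp crop for pin at TCP xy 0.106 [array([136.9789, 172.3994]), array([135.684 , 152.4619]), array([134.3693, 132.218 ])]
tip exp crop for pin at TCP xy 0.11 [array([137.0643, 179.6329]), array([135.7454, 159.3707]), array([134.4058, 138.7912])]
shank at collar [136.2929 221.0086] collar +y edge [132.4987 163.9036]
```

The crops show the shank tip slightly short of the hole along y, by about 2 mm (wrist crop: hole (132,117), tip (134,151)). I'll correct that and start inserting.

```bash
python3 -m inch '[[0.0018,-0.0003,0,0,0,0,1],[0,0,0.01,0,0,0,1],[0,0,0.006,0,0,0,1],[0,0,0.003,0,0,0,1],[0,0,0,0,0,0,1]]'; python3 -m inch '[[0,0,0.002,0,0,0,1],[0,0,0.002,0,0,0,1],[0,0,0.002,0,0,0,1],[0,0,0,0,0,0,1]]'
```

```text
clock: 23.95
position: [0.5773, -0.0152, 0.1321]
tool_rot: [-3.141, -0.0, 1.51]
force: [-0.0, -0.1, -0.1]
grip_width: 0.0207
finger_force: 40.4
clock: 24.35
position: [0.5775, -0.0152, 0.1266]
tool_rot: [-3.141, 0.0, 1.51]
force: [-0.1, 1.3, -0.7]
grip_width: 0.0208
finger_force: 40.4
```

```bash
python3 -m inch '[[0,0,0.002,0,0,0,1],[0,0,0.002,0,0,0,1],[0,0,0.002,0,0,0,1],[0,0,0.002,0,0,0,1],[0,0,0,0,0,0,1]]';python3 -m inch '[[0,0,0.002,0,0,0,1],[0,0,0.002,0,0,0,1],[0,0,0.002,0,0,0,1],[0,0,0,0,0,0,1]]'
```

```text
clock: 24.85
position: [0.5775, -0.0152, 0.1185]
tool_rot: [-3.141, 0.0, 1.51]
force: [0.1, -0.7, -0.1]
grip_width: 0.021
finger_force: 40.4
clock: 25.25
position: [0.5775, -0.0152, 0.1125]
tool_rot: [-3.141, 0.0, 1.51]
force: [0.5, -0.5, 0.3]
grip_width: 0.0206
finger_force: 40.4
```

Tip is past both plates without contact; lowering to seat the collar.

```bash
python3 -m inch '[[0,0,0.003,0,0,0,1],[0,0,0.003,0,0,0,1],[0,0,0.002,0,0,0,1],[0,0,0.001,0,0,0,1],[0,0,0,0,0,0,1]]';python3 -m inch '[[0,0,0.001,0,0,0,1],[0,0,0.001,0,0,0,1],[0,0,0,0,0,0,1]]'
```

```text
clock: 25.75
position: [0.5775, -0.0152, 0.1037]
tool_rot: [-3.141, -0.0, 1.51]
force: [0.2, 0.3, -1.1]
grip_width: 0.0213
finger_force: 40.4
clock: 26.05
position: [0.5776, -0.0152, 0.1017]
tool_rot: [-3.141, 0.0, 1.51]
force: [-0.3, 0.6, -0.4]
grip_width: 0.0206
finger_force: 40.4
```

```bash
python3 -m inch '[[0,0,0.001,0,0,0,1],[0,0,0.001,0,0,0,1],[0,0,0.001,0,0,0,1],[0,0,0,0,0,0,1]]'; python3 -m inch '[[0,0,0,0,0,0,0.5],[0,0,0,0,0,0,0.4],[0,0,0,0,0,0,0.3],[0,0,0,0,0,0,0.3],[0,0,0,0,0,0,0.3]]';python3 -m inch '[[0,0,-0.02,0,0,0,0.3],[0,0,-0.04,0,0,0,0.3],[0,0,-0.04,0,0,0,0.3],[-0.045,0,-0.02,0,0,0,0.3],[-0.045,0,0,0,0,0,0.3]]';python3 -m inch '[[-0.03,0,0,0,0,0,0.3],[0,0,0,0,0,0,0.3],[0,0,0,0,0,0,0.3]]'; python3 - <<'E'
from h import *
c=calibration('wrist');im=grab_frame('wrist');grab_frame('scene');
for n in('wrist','scene'):
  c=calibration(n)
  for l,z in [('top_eye',.089),('lock_pin',.089),('drawer_front',.079)]:
    print(n,l,[(round(d['score'],2),np.round(d['xy'],1),toplane(c,d['xy'],z)[:2]) for d in landmark_of(l,n)][:2])
c=calibration('wrist')
u,v=map(int,proj(c,[.6,0,.1]));a,b=max(v-100,0),max(u-130,0);print(a,b)
w=cv2.resize(im[a:a+200,b:b+260],(520,400))
s=grab_frame('scene')[130:250,320:440];save(np.hstack([w,cv2.resize(s,(280,400))[:, :280]]),'w8.png')
E
```

```text
clock: 26.45
position: [0.5776, -0.0152, 0.099]
tool_rot: [3.141, 0.0, 1.51]
force: [-1.8, -0.1, 4.6]
grip_width: 0.0211
finger_force: 41.0
clock: 26.95
position: [0.5776, -0.0152, 0.0988]
tool_rot: [3.142, -0.0, 1.51]
force: [-0.0, 0.5, -0.5]
grip_width: 0.0599
finger_force: 0.0
clock: 27.45
position: [0.5734, -0.1052, 0.2221]
tool_rot: [3.137, 0.0, 1.512]
force: [1.0, -1.4, -0.7]
grip_width: 0.0601
finger_force: 0.0
clock: 27.75
position: [0.5701, -0.1353, 0.2188]
tool_rot: [-3.141, -0.0, 1.509]
force: [0.6, -0.2, -0.2]
grip_width: 0.0598
finger_force: 0.0
wrist top_eye [(0.64, array([316.3,  76.3]), array([ 0.5762, -0.0132]))]
wrist lock_pin [(0.77, array([317.7,  76.3]), array([ 0.5772, -0.0132]))]
wrist drawer_front []
scene top_eye [(0.56, array([391. , 195.4]), array([ 0.5838, -0.0167]))]
scene lock_pin [(0.52, array([393.3, 194.4]), array([ 0.5836, -0.0242]))]
scene drawer_front [(0.79, array([363.8, 205.8]), array([0.6004, 0.0584]))]
0 219
```

View pics/w8.png

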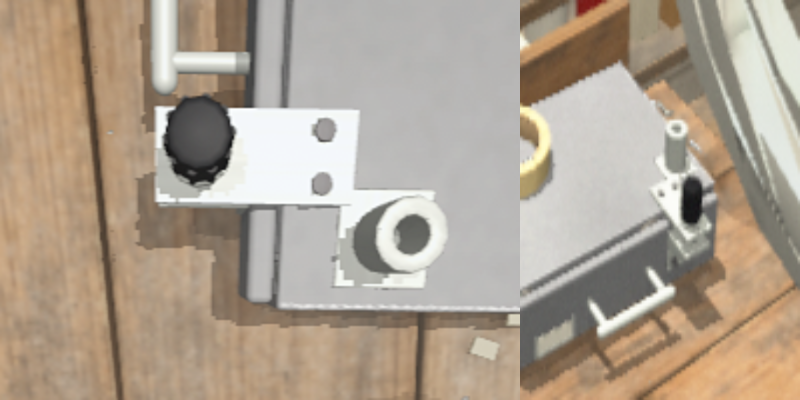

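The pin stands upright in the eyes, with the knob at (200,135) in the crop, collar down on the plate. The tube is empty and the drawer is home.

```bash
python3 -c "
from h import *
print(bot.job_done())"
```

```text
the job is handed in; nothing more can be done
None
```

The job is handed in, with no verdict returned: the spanner was flat in the drawer before I closed it, the drawer is home, and the pin stands upright through both eyes with its collar on the upper one.

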